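Get the ink bottle out from under the tray of a sliding-lid desk box

TASK

I want to fill my pen and the ink is at the bottom of the wooden box on the desk. Slide the box's lid back fully to its stop, lift out the tray and set it down flat and wholly on the leather folder with the eraser and the pencil stub still in it, then lift the ink bottle out of its nest and stand it upright, wholly on the round marble coaster. Set both down rather than dropping them, keep the bottle upright, leave the lid open, and do not disturb the pen stand or the stapler.

Things in the scene. Friction and masses are not known exactly. Their poses are not given: they have to be found in the camera images.
- ink_box: Wooden desk box, 280 (x) x 128 (y) x 118 mm high, fixed. Origin: centre of its underside, on the desk; +x points away from the sitter, the way the lid opens. Near half: a well, inside x -0.130 to -0.002, y -0.052 to 0.052. Far half: a closed deck under the open lid; two small dummy drawers with knobs stick out 14 mm on its -y side. The lid's edges run in grooves in the long walls.
- lid (a joint): Sliding lid of the box, 130 mm long, top face 113 mm above the desk. Value in m along the box's +x: 0 fully shut over the well, 0.130 at its stop against the far end wall, the well then fully clear. Starts between 0 and 0.03. Stays where it is left; sliding takes about 2 N. The handle stands 30 mm nearer the sitter than the lid's middle: at value q it is at box x -0.095 + q, y 0.
- lid_pull (a point): Middle of the round brass bar of the bow handle on the lid (moves with the lid). Bar 9 mm thick, 56 mm long along the box's y, its middle 20 mm above the lid's top face and 133 mm above the desk; room for fingers on both sides (along the box's x).
- tray: Lift-out tray, 124 (x) x 100 (y) mm, walls 22 mm high, floor and walls 4 mm thick, about 0.2 kg full. Origin: centre of its underside. In the box it sits loosely (2 mm play) on four corner posts, underside 78 mm above the desk, centre at box x -0.066, y 0, axes as the box; lift it straight up. Beyond the finger spaces, 25 mm wide troughs hold the eraser (+x end) and the pencil stub (-x end).
- tray_rib (a point): Middle of the top edge of the tray's handle: an upright rib across the tray's middle, 10 mm thick (tray x), 92 mm long (y), top 26 mm above the tray's underside, 22 mm above its floor. On each side an empty finger space 26 mm wide, then a rail 14 mm above the underside: open the fingers only about 30 mm before going down over the rib.
- eraser: Eraser, 22 x 52 x 12 mm, lying loose in the tray's trough at x about 0.0455 of the tray. Origin: centre of its underside.
- pencil_stub: Short pencil, 78 mm long, 7.5 mm thick, lying loose along y in the tray's trough at x about -0.0455 of the tray. Origin: underside, near its middle.
- ink_bottle: Square glass ink bottle, 50 x 50 x 67 mm high with its round cap, about 0.15 kg. Origin: centre of its underside, z up. Grasp it by the cap: 35 mm diameter, 50 to 67 mm above the underside. It stands under the tray in a square nest (walls to 18 mm above the desk, 2 mm play), underside 6 mm above the desk, centre at box x -0.066, y 0.
- leather_folder: Brown leather folder, 235 mm (x) by 336 mm (y), 14 mm thick, lying fixed on the desk to the left of the box. Origin: centre of its underside; top 14 mm above the desk. Its +y points toward the sitter.
- coaster: Round marble coaster, 100 mm in diameter, 5 mm thick, fixed on the desk to the right of the box. Origin: centre of its underside. The desk's solid side panel, 0.29 m high at most, stands 0.1 m or more to its right (between it and the arm's start: go over it), and behind the box and coaster, 70 mm or more from the coaster's centre, the desk's upper deck overhangs, 0.27 to 0.31 m high.
- pen_stand: Pen leaning in a round dark stand, 72 x 113 x 94 mm, loose, behind the coaster. Bystander. Origin: underside.
- stapler: Green desk stapler, 135 x 38 x 40 mm, loose, at the right end of the desk. Bystander. Origin: centre of its underside.

How it is judged:
By the outcome, as a careful person would: the job done as asked, in the order asked, and still so for the second after the job is handed in, with the robot touching nothing.
It also fails if it takes over 69 s, if anything falls off the work surface, if the arm or the gripper's body presses on something with over 40 N, if the wrist force passes 120 N, or if a joint passes its speed limit or range.

ROBOT

A 6-joint arm with a two-finger parallel gripper is mounted at the origin on a cart in front of the work surface, level with it; the furniture and walls round the work are solid. World frame = base frame: x ahead of the robot, y to its left, z up, the work surface at z = 0. Lengths are in m, angles in rad, forces in N, time in s.
With the tool pointing down it reaches from about 0.275 to 0.825 m from the base axis. Payload 4.9 kg.
Tool frame: the origin (TCP) lies at the very end of the fingers, on their centre line; the grasp point (between the pads) lies 19 mm behind it; z points along the fingers, y is the line along which they close (so a half turn about z gives the same grasp; the last joint's range is limited). The gripper opens to 85 mm and grips with 20 to 120 N. Pads are 22 mm wide; open, the fingers measure 114 mm over their backs; the gripper's body (76 mm by 85 mm) begins 54 mm behind the grasp point. The pads swing forward as they close: fully open they stand 13 mm farther back than shut.
Start: joints at [-1.42, 0.326, -0.193, 1.052, 0, 1.437], TCP at [0.155, -0.528, 0.231] pointing down, gripper open.
Joint ranges: [-2.65, 2.65], [-0.97, 1.79], [-1.3, 1.35], [-1.93, 2.1], [-1.47, 1.37], [-3.14, 3.14]. Speed limits (rad/s): [2.57, 2.57, 3.14, 3.14, 3.14, 3.14].

INTERFACE

Orientations are given as a unit quaternion [w, x, y, z].
In Python, from workcell import manip gives the robot as it stands.
- The arm moves only by the tool move_arm, never from a script. Its argument "motion" is a list that holds one entry, the list of rows, each a list of 5 numbers: the opening, from 0 (shut) to 1 (fully open), then the shift along the tool's x, y, z in m, then the turn about the tool's z in rad. In form: [[[grip, tx, ty, tz, yaw], ...]]. A call has 1 to 20 rows; each row is the pose to reach, as a shift and turn from the pose commanded when the call began, along the tool's axes at that moment; what a row does not reach only later rows make up. A row lasts 1/8 s, in which the tool goes at most 62.5 mm and 10.7 degrees, less where a joint would pass 70% of its speed; a pose out of reach is approached as far as the arm can. A call with a gripper value outside its range is refused whole. The fingers move at their own pace and stop on an object; "newtons" is the grip in N (left out, the last holds). Time passes only in rows, so rows that repeat a pose let the fingers close. It gives the time, the measured TCP pose, the force, the opening and the grip force at its end, in the units of the state.
- manip.get_obs(): the state, without advancing time (a new reading comes with each control period).
- manip.capture(name): name is "side" or "top" or "wrist"; returns a dict with "pixels" (400x640x3 uint8, blue, green, red), "camera_matrix" (3x3 intrinsics, pixels), "rvec" (rotation vector, rad) and "tvec" (3), from world to camera coordinates, as OpenCV has them; the wrist camera has in their place "mount" (4x4, takes a point from camera to tool coordinates, whose origin is the TCP and whose axes are the flange's). Camera axes: x right, y down, z forward; pixel columns grow to the right and rows downward; lengths in m; the calibration is good to about 2 mm. The wrist camera is an equidistant fisheye: a pixel r from the principal point sees the ray r / f radians off the axis. A picture is of the moment at which its call begins: read the wrist's pose just before it. There is no depth.
- manip.finish_job(): hands the job in; it is judged then, once.
The state is a dict: "t": time; "joints": joint angles; "joint_vel": joint speeds; "joint_torque": joint torques, N m; "tcp_pos": TCP position; "tool_rot": TCP orientation; "ft_force": force on the tool from outside, world axes, zero at the start; "wrist_torque": the same for the moment, N m; "width": finger opening in m; "finger_force": force on a finger pad.
Only numpy, scipy, OpenCV 4.12 (cv2) and the standard library are available. Lean on these libraries where they do the work, as an engineer would, in place of code of your own. Each camera call takes 0.05 s, during which the arm holds its last target. There are 200 camera calls.

## Working session

There is one attempt and no reset: what is moved stays moved. The work goes in short steps, Python scripts to look and compute and a tool call to move; the robot and the scene stay as the last step left them, time stands still between calls to the robot, and variables do not carry over. Pictures are saved under pics/ and viewed, at most 14 in all, crops included, and the job is handed in when it is done.

Besides the shell and the picture viewer there is one more tool, called after "Emit:" as name(argument=value, ...), one argument or row to a line, values as JSON. move_arm: Moves the arm, as the interface text tells. Its arguments: {"type":"object","properties":{"motion":{"type":"array"},"newtons":{"type":"number"}},"required":["motion"]}

```bash
mkdir -p pics; ls
python3 - <<'E'
from workcell import manip
import cv2,numpy as np,pickle
o=manip.get_obs();print(o)
for n in("top","side"):
    c=manip.capture(n);pickle.dump(c,open(n+"0.pkl","wb"));cv2.imwrite(f"pics/{n}0.png",c["pixels"])
    R=cv2.Rodrigues(c["rvec"])[0];print(n,c["camera_matrix"].tolist(),(-R.T@np.ravel(c["tvec"])).round(3),R.round(3).tolist())
E
```

```text
pics
{'t': 0.0, 'joints': array([-1.42019681e+00,  3.26944089e-01, -1.93582383e-01,  1.05198590e+00,
        2.82804023e-05,  1.43661069e+00]), 'joint_vel': array([-2.19110677e-04, -9.86191729e-04,  1.38475331e-03,  6.08515140e-04,
       -1.80863289e-03, -1.89231061e-05]), 'joint_torque': array([ 8.69839751e-04, -4.43396723e+01,  2.62440240e+01,  1.52307720e-02,
       -2.88472584e-04,  1.02976094e-05]), 'tcp_pos': array([ 0.15446322, -0.52726684,  0.23050228]), 'tool_rot': array([-8.58108467e-04,  9.89878932e-01,  1.41911818e-01,  7.09807235e-06]), 'ft_force': array([0.03462206, 0.97174603, 0.5505955 ]), 'wrist_torque': array([ 1.04526772e-02,  3.38719594e-03, -5.21456440e-05]), 'finger_force': 0.0, 'width': 0.08535551085718025}
top [[454.3133183349757, 0.0, 320.75279529193017], [0.0, 454.3133183349757, 195.76836431232982], [0.0, 0.0, 1.0]] [0.33  0.027 1.038] [[0.023, -1.0, 0.001], [-0.98, -0.023, -0.195], [0.195, 0.003, -0.981]]
side [[371.6581169100049, 0.0, 315.28771165822906], [0.0, 371.6581169100049, 203.00927807870474], [0.0, 0.0, 1.0]] [0.231 0.699 0.508] [[-0.925, -0.38, 0.008], [-0.19, 0.445, -0.875], [0.329, -0.811, -0.484]]
```

View pics/top0.png

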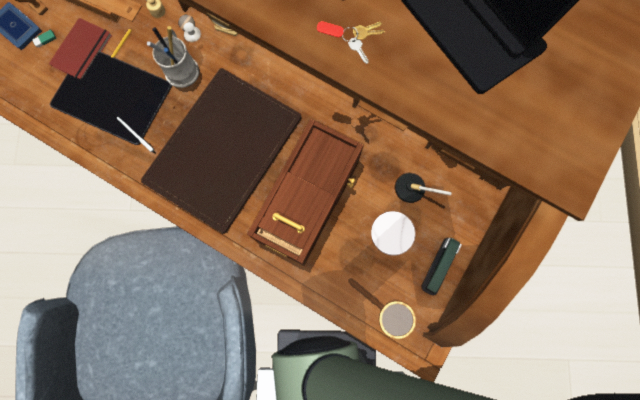

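View pics/side0.png

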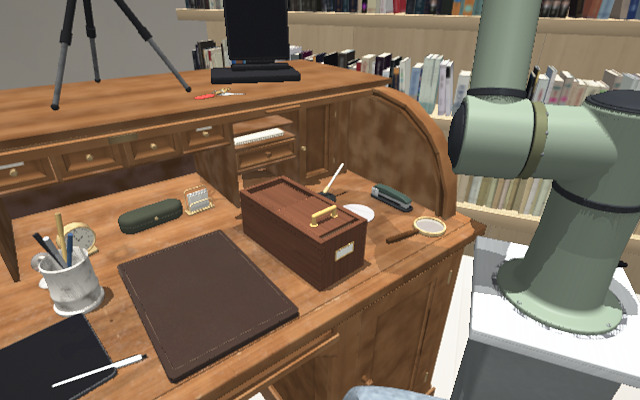

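The top view shows the box with its brass bar near (288,222), the folder at about (222,150), the coaster at (393,233), the pen stand at (410,188) and the stapler at (440,265). The side view confirms the lid is nearly shut and shows the upper deck behind the box.

```bash
cat > h.py <<'E'
import cv2,numpy as np,pickle
def ray(c,uv):
    R=cv2.Rodrigues(c["rvec"])[0];K=c["camera_matrix"];o=-R.T@np.ravel(c["tvec"])
    d=R.T@np.linalg.inv(K)@np.array([uv[0],uv[1],1.]);return o,d
def onz(c,uv,z):
    o,d=ray(c,uv);return o+d*(z-o[2])/d[2]
def proj(c,P):
    return cv2.projectPoints(np.array(P,float).reshape(-1,3),c["rvec"],c["tvec"],c["camera_matrix"],None)[0].reshape(-1,2)
def big(m,roi):
    x0,y0,x1,y1=roi;k=np.zeros_like(m);k[y0:y1,x0:x1]=m[y0:y1,x0:x1]
    cs=cv2.findContours(k,cv2.RETR_EXTERNAL,cv2.CHAIN_APPROX_NONE)[0]
    return max(cs,key=cv2.contourArea)
def axis(pts):
    P=np.asarray(pts)[:,:2].astype(np.float32);r=cv2.minAreaRect(P);b=cv2.boxPoints(r);return np.array(r[0]),b
E
python3 - <<'E'
from h import *
c=pickle.load(open("top0.pkl","rb"));im=c["pixels"];hsv=cv2.cvtColor(im,cv2.COLOR_BGR2HSV)
# handle
m=cv2.inRange(hsv,(18,120,120),(35,255,255));k=big(m,(260,200,320,245))
print("bar px",cv2.boundingRect(k),cv2.contourArea(k))
P=np.array([onz(c,p[0],.133) for p in k]);ce,b=axis(P);print("bar",ce.round(4),b.round(4).tolist())
# coaster
m=cv2.inRange(hsv,(0,0,150),(180,60,255));k=big(m,(360,200,430,265))
P=np.array([onz(c,p[0],.005) for p in k]);print("coaster",cv2.minEnclosingCircle(P[:,:2].astype(np.float32)))
# folder: dark brown
print("px folder",hsv[150,220],"box",hsv[150,330],hsv[220,265],"desk",hsv[250,360],hsv[60,230])
m=cv2.inRange(hsv,(0,0,0),(180,255,75));m=cv2.morphologyEx(m,cv2.MORPH_OPEN,np.ones((5,5)));k=big(m,(135,60,310,240))
P=np.array([onz(c,p[0],.014) for p in k]);ce,b=axis(P);print("folder",ce.round(4),b.round(4).tolist(),cv2.contourArea(k))
cv2.imwrite("pics/z0.png",cv2.resize(im[100:280,230:460],None,fx=3.4,fy=3.3,interpolation=cv2.INTER_CUBIC))
v=im.copy();cv2.drawContours(v,[k],-1,(0,255,0),1);cv2.imwrite("pics/f0.png",v)
E
```

```text
bar px (273, 213, 32, 20) 145.0
bar [0.4537 0.0949] [[0.43149998784065247, 0.06710000336170197], [0.44530001282691956, 0.06030000001192093], [0.47589999437332153, 0.12280000001192093], [0.46209999918937683, 0.12960000336170197]]
coaster ((0.45328468084335327, -0.13577263057231903), 0.05061575770378113)
px folder [  9 105  63] box [  9 165 130] [  9 160 153] desk [ 12 149 140] [ 13 173 140]
folder [0.6424 0.2637] [[0.43779999017715454, 0.24660000205039978], [0.7257999777793884, 0.07609999924898148], [0.847000002861023, 0.2809000015258789], [0.558899998664856, 0.4512999951839447]] 13123.0
```

View pics/z0.png

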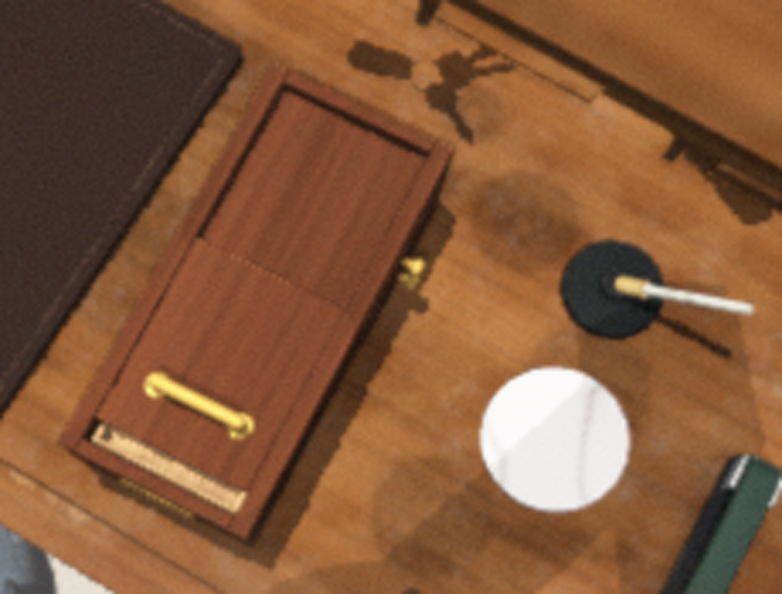

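The zoom shows the box's rim corners at about (62,444), (250,540), (452,150) and (280,70), and the lid slightly open with the bar from (150,385) to (245,427). The coaster and folder are clear.

Run:
```python
from h import *
c=pickle.load(open("top0.pkl","rb"))
Z=lambda u,v,z:onz(c,(230+(u+.5)/3.4-.5,100+(v+.5)/3.3-.5),z)[:2]
Q=np.array([Z(*p,.118) for p in((62,444),(250,540),(452,150),(280,70))]);print(Q.round(4).tolist(),Q.mean(0))
for i in range(4):
    d=Q[(i+1)%4]-Q[i];print(np.hypot(*d).round(4),np.degrees(np.arctan2(d[1],d[0])).round(2))
a,b=Z(150,384,.133),Z(243,428,.133);print("bar",(a+b)/2,np.degrees(np.arctan2(*(a-b)[::-1])),np.hypot(*(a-b)))
# side camera bar cross-check
s=pickle.load(open("side0.pkl","rb"));h=cv2.cvtColor(s["pixels"],cv2.COLOR_BGR2HSV)
k=big(cv2.inRange(h,(18,120,120),(35,255,255)),(300,195,350,235))
P=np.array([onz(s,p[0],.133) for p in k]);print("side bar",axis(P)[0],axis(P)[1].round(4).tolist(),cv2.boundingRect(k))
ctr=Q.mean(0);th=np.radians(-26.5);ux=np.array([np.cos(th),np.sin(th)])
for nm,p in(("bar",(a+b)/2),):print("bar in box x,y",(p-ctr)@ux,(p-ctr)@[-ux[1],ux[0]])
for n in("deck edge",):print(Z(430,10,.29),Z(780,190,.29))
```

```text
[[0.4299, 0.1765], [0.3739, 0.0624], [0.6239, -0.0555], [0.6754, 0.0527]] [0.52579107 0.05902413]
0.127 -116.12
0.2765 -25.26
0.1199 64.57
0.275 153.26
bar [0.45323208 0.09598048] 65.30599143287907 0.06152883060299135
side bar [0.44919667 0.11292209] [[0.41589999198913574, 0.0812000036239624], [0.4449000060558319, 0.06710000336170197], [0.48249998688697815, 0.14470000565052032], [0.45339998602867126, 0.15870000422000885]] (310, 207, 28, 20)
bar in box x,y -0.0814253681792358 0.0006978490658892798
[ 0.64613589 -0.02834957] [ 0.55113226 -0.20499278]
```

Emit:
move_arm(
  motion=[
    [[0.35, 0, 0, -0.2, 0], [0.35, 0, 0, -0.2, 0], [0.35, 0, 0, -0.2, 0], [0.35, 0, 0, -0.2, 0], [0.35, 0.462, -0.514, -0.2, -0.832], [0.35, 0.462, -0.514, -0.2, -0.832], [0.35, 0.462, -0.514, -0.2, -0.832], [0.35, 0.462, -0.514, -0.2, -0.832], [0.35, 0.462, -0.514, -0.2, -0.832], [0.35, 0.462, -0.514, -0.2, -0.832], [0.35, 0.462, -0.514, -0.2, -0.832], [0.35, 0.462, -0.514, -0.2, -0.832], [0.35, 0.462, -0.514, -0.2, -0.832], [0.35, 0.462, -0.514, -0.2, -0.832], [0.35, 0.462, -0.514, -0.2, -0.832], [0.35, 0.462, -0.514, -0.2, -0.832], [0.35, 0.462, -0.514, -0.03, -0.832], [0.35, 0.462, -0.514, -0.03, -0.832], [0.35, 0.462, -0.514, -0.03, -0.832], [0.35, 0.462, -0.514, -0.03, -0.832]],
  ],
  newtons=30,
)

```text
t: 2.6
tcp_pos: [0.4501, 0.0943, 0.2579]
tool_rot: [-0.002, 0.848, 0.529, -0.004]
ft_force: [0.8, 0.4, 0.4]
width: 0.0299
finger_force: 0.0
```

```bash
cat >> h.py <<'E'
def Rq(q):
    from scipy.spatial.transform import Rotation as Ro
    return Ro.from_quat([q[1],q[2],q[3],q[0]]).as_matrix()
def wray(w,o,uv):
    K=w["camera_matrix"];a=(uv[0]-K[0,2])/K[0,0];b=(uv[1]-K[1,2])/K[1,1];th=np.hypot(a,b)
    d=np.array([a,b,0])/max(th,1e-9)*np.sin(th)+np.array([0,0,np.cos(th)])
    M=w["mount"];R=Rq(o["tool_rot"]);return o["tcp_pos"]+R@M[:3,3],R@M[:3,:3]@d
def wz(w,o,uv,z):
    p,d=wray(w,o,uv);return p+d*(z-p[2])/d[2]
def shift(o,P):
    return Rq(o["tool_rot"]).T@(np.array(P)-o["tcp_pos"])
E
python3 - <<'E'
from h import *
from workcell import manip
o=manip.get_obs();w=manip.capture("wrist");pickle.dump((o,w),open("w1.pkl","wb"));cv2.imwrite("pics/w1.png",w["pixels"])
print(w["mount"].round(3).tolist(),w["camera_matrix"].tolist(),o["tcp_pos"])
h=cv2.cvtColor(w["pixels"],cv2.COLOR_BGR2HSV);m=cv2.inRange(h,(18,110,110),(35,255,255))
k=big(m,(0,0,640,400));print(cv2.boundingRect(k),cv2.contourArea(k))
P=np.array([wz(w,o,p[0],.133) for p in k]);print(axis(P)[0],axis(P)[1].round(4).tolist())
E
```

```text
[[-0.001, -0.961, -0.275, 0.069], [1.0, -0.001, 0.0, 0.0], [-0.0, -0.275, 0.961, -0.143], [0.0, 0.0, 0.0, 1.0]] [[309.70691628693146, 0.0, 323.2006464133803], [0.0, 309.70691628693146, 195.22941380139514], [0.0, 0.0, 1.0]] [0.45007431 0.09428748 0.25793437]
(321, 141, 17, 75) 722.5
[0.45670441 0.09815621] [[0.43540000915527344, 0.07090000063180923], [0.44780001044273376, 0.06469999998807907], [0.4781000018119812, 0.12540000677108765], [0.46560001373291016, 0.1316000074148178]]
```

View pics/w1.png

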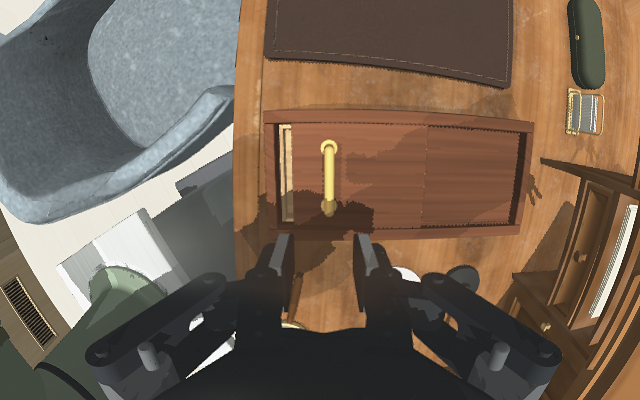

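The wrist view shows the bar clearly, from (328,147) to (330,210), and agrees with the top view to 2 mm across the bar.

Emit:
move_arm(
  motion=[
    [[0.35, 0.0046, 0.0032, 0.06, 0], [0.35, 0.0046, 0.0032, 0.09, 0], [0.35, 0.0046, 0.0032, 0.105, 0], [0.35, 0.0046, 0.0032, 0.105, 0], [0.35, 0.0046, 0.0032, 0.105, 0]],
  ],
)

```text
t: 3.28
tcp_pos: [0.4601, 0.0979, 0.1583]
tool_rot: [0.001, 0.848, 0.53, 0.001]
ft_force: [-0.3, -0.2, 0.4]
width: 0.0302
finger_force: 0.0
```

Emit:
move_arm(
  motion=[
    [[0.35, -0.003, -0.004, 0.0, 0], [0.35, -0.003, -0.004, 0.015, 0], [0.35, -0.003, -0.004, 0.03, 0], [0.35, -0.003, -0.004, 0.035, 0], [0.35, -0.003, -0.004, 0.035, 0], [0.35, -0.003, -0.004, 0.035, 0]],
  ],
)

```text
t: 4.03
tcp_pos: [0.454, 0.0971, 0.1219]
tool_rot: [0.0, 0.848, 0.53, 0.0]
ft_force: [0.1, 0.4, 0.9]
width: 0.03
finger_force: 0.0
```

Run:
```python
from h import *
from workcell import manip
o=manip.get_obs();print(o["tcp_pos"],o["ft_force"])
c=manip.capture("side");cv2.imwrite("pics/s1.png",cv2.resize(c["pixels"][160:290,230:390],None,fx=4,fy=4,interpolation=cv2.INTER_CUBIC))
```

```text
[0.45397462 0.09706235 0.12194595] [0.05247849 0.41618851 0.90026454]
```

View pics/s1.png

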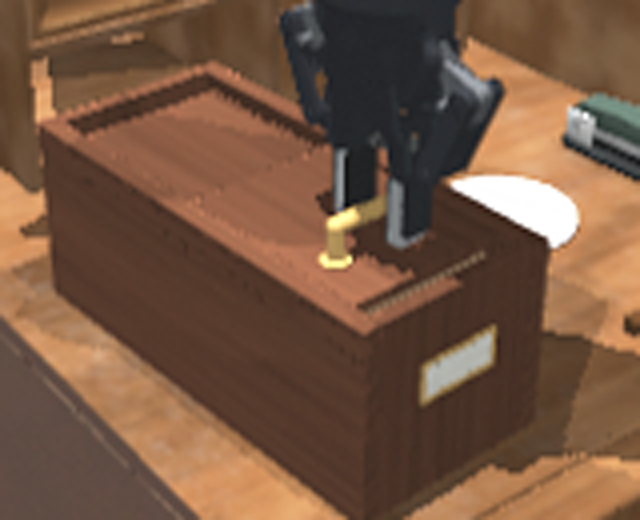

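The fingers straddle the bar (about (380,205) in the crop) with room on both sides. I'll grip it and slide the lid.

Emit:
move_arm(
  motion=[
    [[0, 0, 0, 0, 0], [0, 0, 0, 0, 0], [0, 0, 0, 0, 0], [0, 0, 0, 0, 0], [0, 0, 0.015, 0, 0], [0, 0, 0.03, 0, 0], [0, 0, 0.045, 0, 0], [0, 0, 0.06, 0, 0], [0, 0, 0.075, 0, 0], [0, 0, 0.09, 0, 0], [0, 0, 0.1, 0, 0], [0, 0, 0.1, 0, 0], [0, 0, 0.1, 0, 0]],
  ],
  newtons=30,
)

```text
t: 5.7
tcp_pos: [0.5441, 0.0532, 0.1217]
tool_rot: [0.0, 0.848, 0.53, 0.001]
ft_force: [1.9, -1.2, 4.7]
width: 0.0081
finger_force: 29.7
```

Emit:
move_arm(
  motion=[
    [[0, 0, 0.004, 0, 0], [0, 0, 0.008, 0, 0], [0, 0, 0.012, 0, 0], [0, 0, 0.012, 0, 0], [0, 0, 0.012, 0, 0]],
  ],
)

```text
t: 6.32
tcp_pos: [0.5542, 0.0483, 0.1217]
tool_rot: [0.0, 0.848, 0.53, 0.0]
ft_force: [0.4, 0.0, 6.1]
width: 0.0075
finger_force: 29.8
```

Emit:
move_arm(
  motion=[
    [[0, 0, 0.003, 0, 0], [0, 0, 0.006, 0, 0], [0, 0, 0.008, 0, 0], [0, 0, 0.008, 0, 0], [0, 0, 0.008, 0, 0]],
  ],
)

```text
t: 6.95
tcp_pos: [0.5586, 0.0461, 0.1216]
tool_rot: [-0.002, 0.848, 0.53, -0.001]
ft_force: [-7.2, 3.2, 12.3]
width: 0.0073
finger_force: 30.5
```

Run:
```python
from h import *
from workcell import manip
o=manip.get_obs();print(o["tcp_pos"],o["ft_force"])
c=manip.capture("side");cv2.imwrite("pics/s2.png",cv2.resize(c["pixels"][160:290,230:390],None,fx=4,fy=4,interpolation=cv2.INTER_CUBIC))
```

```text
[0.55860948 0.0460881  0.12162717] [-7.17708679  3.24460944 12.26363181]
```

View pics/s2.png

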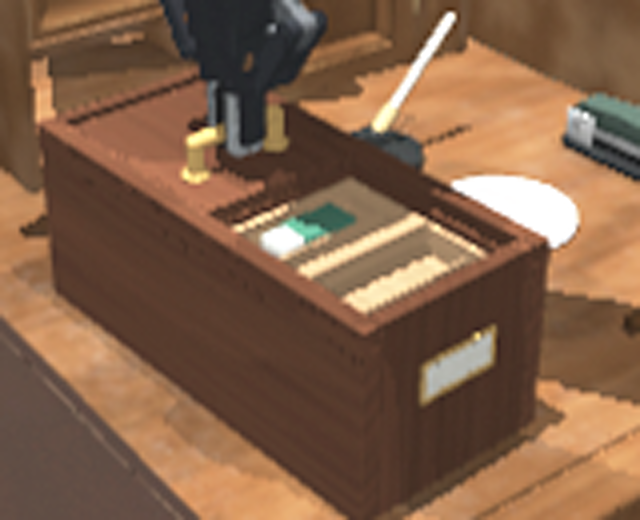

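Now it pushes back with 8 N, so it is very likely at the stop. I'll push once more to confirm, then release and rise.

Emit:
move_arm(
  motion=[
    [[0, 0, 0.003, 0, 0], [0, 0, 0.004, 0, 0], [0, 0, 0.004, 0, 0]],
  ],
)

```text
t: 7.38
tcp_pos: [0.5587, 0.0461, 0.1216]
tool_rot: [-0.005, 0.848, 0.531, -0.003]
ft_force: [-15.6, 8.0, 21.2]
width: 0.0076
finger_force: 31.5
```

Emit:
move_arm(
  motion=[
    [[0, 0, -0.004, 0, 0], [0, 0, -0.006, 0, 0], [0, 0, -0.006, 0, 0], [0.35, 0, -0.006, 0, 0], [0.35, 0, -0.006, 0, 0], [0.35, 0, -0.006, 0, 0], [0.35, 0, -0.006, 0, 0], [0.35, 0, -0.006, -0.05, 0], [0.35, 0, -0.006, -0.1, 0], [0.35, 0, -0.006, -0.12, 0], [0.35, 0, -0.108, -0.12, 0], [0.35, 0, -0.108, -0.12, 0], [0.35, 0, -0.108, -0.12, 0], [0.35, 0, -0.108, -0.12, 0], [0.35, 0, -0.108, -0.12, 0]],
  ],
)

```text
t: 9.25
tcp_pos: [0.469, 0.0896, 0.2413]
tool_rot: [0.0, 0.848, 0.529, 0.0]
ft_force: [0.5, -1.2, -0.2]
width: 0.03
finger_force: 0.0
```

Run:
```python
from h import *
from workcell import manip
o=manip.get_obs();w=manip.capture("wrist");c=manip.capture("top");pickle.dump((o,w,c),open("w2.pkl","wb"))
print(o["tcp_pos"],o["ft_force"])
a=cv2.resize(w["pixels"][60:300,200:560],None,fx=2.2,fy=1.25*1.76,interpolation=cv2.INTER_CUBIC);cv2.imwrite("pics/w2.png",a);print(a.shape)
# expected points
bx=np.array([.898,-.44]);by=np.array([.44,.898]);ctr=np.array([.5587,.0461])-.035*bx
h=cv2.cvtColor(w["pixels"],cv2.COLOR_BGR2HSV);k=big(cv2.inRange(h,(18,110,110),(35,255,255)),(200,60,560,260))
P=np.array([wz(w,o,p[0],.133) for p in k]);print("bar",axis(P)[0],cv2.boundingRect(k),"box x,y",(axis(P)[0]-ctr)@bx,(axis(P)[0]-ctr)@by)
```

```text
[0.46895903 0.08961584 0.2412549 ] [ 0.47898916 -1.19811444 -0.1666281 ]
(528, 792, 3)
bar [0.5600248  0.04850139] (424, 149, 21, 78) box x,y 0.03513319814399718 0.0027393568233966695
```

View pics/w2.png

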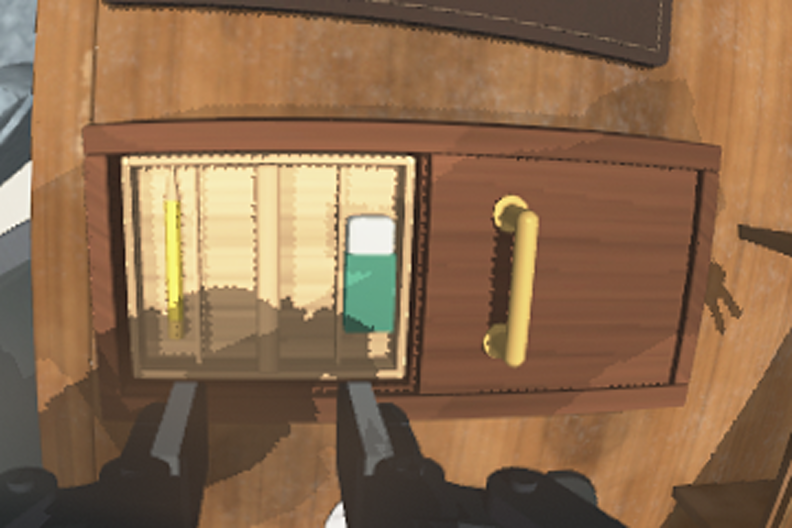

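The lid is fully open. In the crop, the tray spans about (122..415, 155..380) with the rib at u≈268, the pencil at (175,265) and the eraser at (370,275).

Run:
```python
from h import *
o,w,c=pickle.load(open("w2.pkl","rb"))
Z=lambda u,v,z:wz(w,o,(200+(u+.5)/2.2-.5,60+(v+.5)/2.2-.5),z)
print("rib",Z(267,165,.104),Z(268,377,.104))
T=np.array([Z(*p,.1) for p in((122,156),(415,156),(408,378),(135,380))])[:,:2];print("tray",T.round(4).tolist(),T.mean(0))
for i in range(4):
    d=T[(i+1)%4]-T[i];print(np.hypot(*d).round(4),np.degrees(np.arctan2(d[1],d[0])).round(2))
print("target from bar",np.array([.5587,.0461])-.101*np.array([.898,-.44]))
```

```text
rib [0.48752769 0.1309112  0.104     ] [0.44669351 0.04704593 0.104     ]
tray [[0.4345, 0.1618], [0.5454, 0.1073], [0.503, 0.0164], [0.3904, 0.0706]] [0.46831018 0.08905117]
0.1235 -26.18
0.1003 -114.99
0.125 154.3
0.1014 64.16
target from bar [0.468002 0.09054 ]
```

Emit:
move_arm(
  motion=[
    [[0.29, 0, -0.001, 0.05, 0], [0.29, 0, -0.001, 0.09, 0], [0.29, 0, -0.001, 0.12, 0], [0.29, 0, -0.001, 0.135, 0], [0.29, 0, -0.001, 0.145, 0], [0.29, 0, -0.001, 0.153, 0], [0.29, 0, -0.001, 0.153, 0], [0.29, 0, -0.001, 0.153, 0]],
  ],
)

```text
t: 10.35
tcp_pos: [0.4675, 0.0905, 0.0888]
tool_rot: [0.0, 0.848, 0.53, 0.0]
ft_force: [0.7, -0.9, 1.0]
width: 0.0246
finger_force: 0.0
```

Emit:
move_arm(
  motion=[
    [[0, 0, 0, 0, 0], [0, 0, 0, 0, 0], [0, 0, 0, 0, 0], [0, 0, 0, 0, 0], [0, 0, 0, -0.005, 0], [0, 0, 0, -0.012, 0], [0, 0, 0, -0.02, 0], [0, 0, 0, -0.03, 0], [0, 0, 0, -0.04, 0], [0, 0, 0, -0.05, 0], [0, 0, 0, -0.05, 0]],
  ],
  newtons=50,
)

```text
t: 11.72
tcp_pos: [0.4678, 0.0905, 0.1393]
tool_rot: [0.001, 0.848, 0.53, 0.001]
ft_force: [0.2, 0.3, -2.5]
width: 0.0084
finger_force: 49.7
```

Emit:
move_arm(
  motion=[
    [[0, 0, 0, -0.02, 0], [0, 0, 0, -0.04, 0], [0, 0.015, 0.003, -0.05, 0], [0, 0.04, 0.009, -0.05, 0], [0, 0.065, 0.014, -0.05, 0], [0, 0.09, 0.019, -0.05, 0], [0, 0.115, 0.024, -0.05, 0], [0, 0.14, 0.03, -0.05, 0], [0, 0.165, 0.035, -0.05, 0], [0, 0.19, 0.04, -0.04, 0], [0, 0.21, 0.045, -0.02, 0], [0, 0.225, 0.048, 0, 0], [0, 0.232, 0.05, 0.025, 0], [0, 0.234, 0.05, 0.05, 0], [0, 0.234, 0.05, 0.07, 0], [0, 0.234, 0.05, 0.085, 0], [0, 0.234, 0.05, 0.095, 0], [0, 0.234, 0.05, 0.095, 0], [0, 0.234, 0.05, 0.095, 0]],
  ],
)

```text
t: 14.1
tcp_pos: [0.6152, 0.279, 0.0441]
tool_rot: [0.0, 0.848, 0.53, 0.001]
ft_force: [0.9, -0.2, -1.0]
width: 0.0087
finger_force: 49.7
```

Run:
```python
from h import *
from workcell import manip
o=manip.get_obs();c=manip.capture("side");print(o["tcp_pos"],o["ft_force"],o["width"])
cv2.imwrite("pics/s3.png",cv2.resize(c["pixels"][140:390,80:400],None,fx=2.4,fy=2.4,interpolation=cv2.INTER_CUBIC))
```

```text
[0.61521494 0.27897535 0.04412242] [ 0.9345357  -0.24976085 -1.03544359] 0.00868391135330808
```

View pics/s3.png

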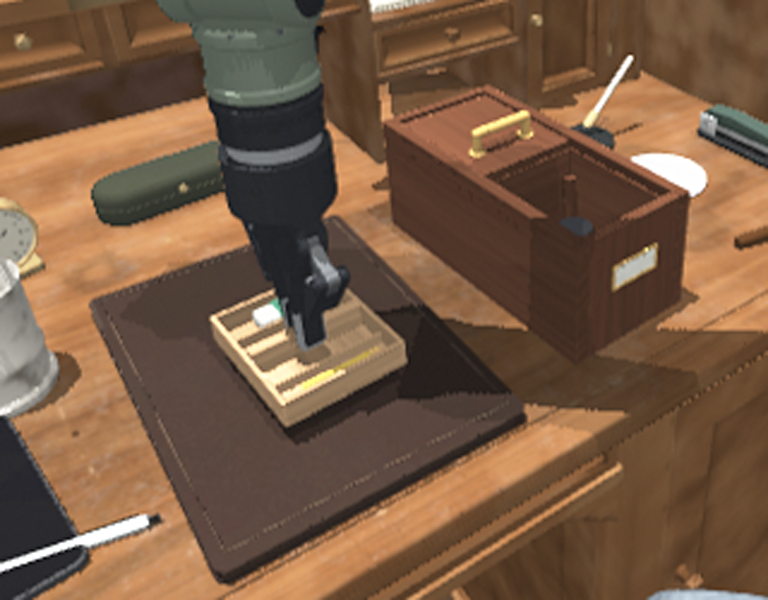

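The tray hangs level, well inside the folder, with the eraser (268,312) and pencil (335,370) still in it. Now I'll lower it.

Emit:
move_arm(
  motion=[
    [[0, 0, 0, 0.007, 0], [0, 0, 0, 0.012, 0], [0, 0, 0, 0.015, 0], [0, 0, 0, 0.017, 0], [0, 0, 0, 0.018, 0], [0, 0, 0, 0.0185, 0], [0, 0, 0, 0.0185, 0]],
  ],
)

```text
t: 15.02
tcp_pos: [0.6146, 0.2789, 0.0249]
tool_rot: [0.0, 0.848, 0.53, 0.0]
ft_force: [-0.1, 0.2, -1.9]
width: 0.0086
finger_force: 49.7
```

Emit:
move_arm(
  motion=[
    [[0, 0, 0, 0.0007, 0], [0, 0, 0, 0.0014, 0], [0, 0, 0, 0.002, 0], [0, 0, 0, 0.002, 0]],
  ],
)

```text
t: 15.52
tcp_pos: [0.6147, 0.2789, 0.0248]
tool_rot: [0.0, 0.848, 0.53, 0.0]
ft_force: [-4.4, -2.1, 10.5]
width: 0.0089
finger_force: 51.4
```

Contact is confirmed at the expected height. I'll ease off, release and rise.

Emit:
move_arm(
  motion=[
    [[0, 0, 0, -0.0012, 0], [0, 0, 0, -0.0012, 0], [0.15, 0, 0, -0.0012, 0], [0.28, 0, 0, -0.0012, 0], [0.28, 0, 0, -0.0012, 0], [0.28, 0, 0, -0.0012, 0], [0.28, 0, 0, -0.0012, 0], [0.28, 0, 0, -0.01, 0], [0.28, 0, 0, -0.025, 0], [0.28, 0, 0, -0.05, 0], [0.28, 0, 0, -0.1, 0], [0.28, 0, 0, -0.15, 0], [0.28, 0, 0, -0.2, 0], [0.28, 0, 0, -0.22, 0], [0.28, 0, 0, -0.22, 0]],
  ],
)

```text
t: 17.4
tcp_pos: [0.6158, 0.2793, 0.2463]
tool_rot: [0.001, 0.848, 0.53, 0.003]
ft_force: [-0.0, -0.3, -1.2]
width: 0.0241
finger_force: 0.0
```

Emit:
move_arm(
  motion=[
    [[0.6, -0.05, -0.01, 0, 0], [0.6, -0.1, -0.021, 0, 0], [0.6, -0.15, -0.032, 0, 0], [0.6, -0.2, -0.042, 0, 0], [0.6, -0.235, -0.05, 0, 0], [0.6, -0.235, -0.05, 0, 0], [0.6, -0.235, -0.05, 0, 0], [0.6, -0.235, -0.05, 0, 0]],
  ],
)

```text
t: 18.4
tcp_pos: [0.467, 0.0902, 0.2424]
tool_rot: [-0.0, 0.848, 0.53, -0.0]
ft_force: [-0.2, -0.1, 0.4]
width: 0.0512
finger_force: 0.0
```

Run:
```python
from h import *
from workcell import manip
o=manip.get_obs();w=manip.capture("wrist");c=manip.capture("top");pickle.dump((o,w,c),open("w3.pkl","wb"))
print(o["tcp_pos"],o["width"])
A=cv2.resize(w["pixels"][100:260,220:420],None,fx=2.5,fy=2.5,interpolation=cv2.INTER_CUBIC)
B=cv2.resize(c["pixels"][55:245,140:310],None,fx=2,fy=2,interpolation=cv2.INTER_CUBIC)[:400,:300]
cv2.imwrite("pics/w3.png",np.hstack([A,np.vstack([B,np.zeros((400-len(B),300,3),np.uint8)])]))
```

```text
[0.46701657 0.0901652  0.24241636] 0.051237843358487356
```

View pics/w3.png

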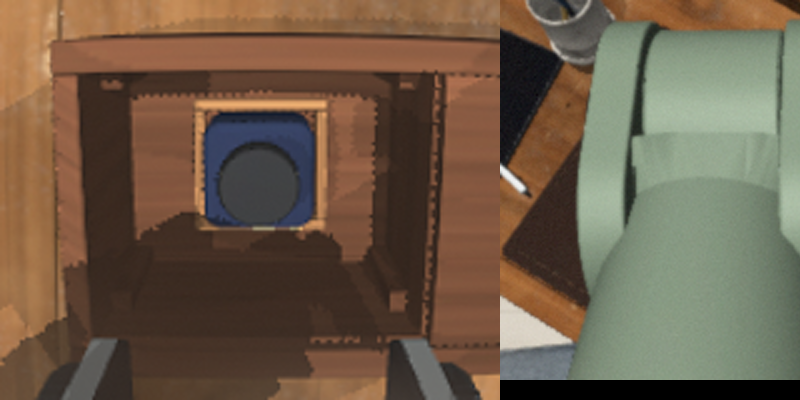

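The wrist view shows the bottle in its nest, with the cap circle centred at about (258,184) in the crop. The arm blocks the top camera here.

Run:
```python
from h import *
o,w,c=pickle.load(open("w3.pkl","rb"))
Z=lambda u,v,z:wz(w,o,(220+(u+.5)/2.5-.5,100+(v+.5)/2.5-.5),z)
print("cap",Z(258,184,.073),"width",np.linalg.norm(Z(217,184,.073)-Z(299,184,.073)))
N=np.array([Z(*p,.018) for p in((195,100),(327,100),(326,229),(197,229))]);print("nest",N[:,:2].round(4).tolist(),N.mean(0))
p=Z(258,184,.073);print(shift(o,[p[0],p[1],.058]))
```

```text
cap [0.46817932 0.09263689 0.073     ] width 0.033824276949811216
nest [[0.4541, 0.1322], [0.5105, 0.1047], [0.4832, 0.0472], [0.4261, 0.0751]] [0.46850965 0.08981878 0.018     ]
[2.72730685e-03 2.02371999e-05 1.84416420e-01]
```

Emit:
move_arm(
  motion=[
    [[0.6, 0.0015, 0, 0.05, 0], [0.6, 0.0015, 0, 0.09, 0], [0.6, 0.0015, 0, 0.12, 0], [0.6, 0.0015, 0, 0.145, 0], [0.6, 0.0015, 0, 0.165, 0], [0.6, 0.0015, 0, 0.178, 0], [0.6, 0.0015, 0, 0.185, 0], [0.6, 0.0015, 0, 0.185, 0], [0.6, 0.0015, 0, 0.185, 0], [0.6, 0.0015, 0, 0.185, 0]],
  ],
)

```text
t: 19.75
tcp_pos: [0.4678, 0.0909, 0.0584]
tool_rot: [0.0, 0.848, 0.53, 0.001]
ft_force: [0.8, 0.5, 0.8]
width: 0.051
finger_force: 0.0
```

Emit:
move_arm(
  motion=[
    [[0.3, 0, 0, 0.001, 0], [0.2, 0, 0, 0.001, 0], [0.2, 0, 0, 0.001, 0], [0.2, 0, 0, 0.001, 0], [0.2, 0, 0, 0.001, 0]],
  ],
  newtons=30,
)

```text
t: 20.38
tcp_pos: [0.4675, 0.0909, 0.0573]
tool_rot: [0.0, 0.848, 0.53, 0.0]
ft_force: [-0.7, -0.1, 6.3]
width: 0.0339
finger_force: 29.5
```

Emit:
move_arm(
  motion=[
    [[0.2, 0, 0, 0, 0], [0.2, 0, 0, -0.004, 0], [0.2, 0, 0, -0.01, 0], [0.2, 0, 0, -0.018, 0], [0.2, 0, 0, -0.028, 0], [0.2, 0, 0, -0.04, 0], [0.2, 0, 0, -0.055, 0], [0.2, 0, 0, -0.07, 0], [0.2, 0, 0, -0.085, 0], [0.2, 0, 0, -0.1, 0], [0.2, 0, 0, -0.12, 0], [0.2, 0, 0, -0.14, 0], [0.2, 0, 0, -0.16, 0], [0.2, 0, 0, -0.16, 0], [0.2, 0, 0, -0.16, 0]],
  ],
  newtons=40,
)

```text
t: 22.25
tcp_pos: [0.4668, 0.0909, 0.2164]
tool_rot: [-0.0, 0.848, 0.53, -0.0]
ft_force: [-0.3, 0.1, -3.0]
width: 0.0333
finger_force: 40.1
```

Run:
```python
from h import *
from workcell import manip
o=manip.get_obs();c=manip.capture("side");w=manip.capture("wrist");print(o["tcp_pos"],o["ft_force"],o["width"])
A=cv2.resize(c["pixels"][100:280,230:430],None,fx=2,fy=2,interpolation=cv2.INTER_CUBIC)
B=cv2.resize(w["pixels"][100:300,220:420],None,fx=1.8,fy=1.8,interpolation=cv2.INTER_CUBIC)
cv2.imwrite("pics/w4.png",np.hstack([A,B]))
print(shift(o,[.4533,-.1358,o["tcp_pos"][2]]))
```

```text
[0.46680635 0.09088787 0.21642119] [-0.30491692  0.07780618 -3.02990263] 0.03333478985017216
[-2.09647422e-01  8.72798517e-02  3.85573342e-06]
```

View pics/w4.png

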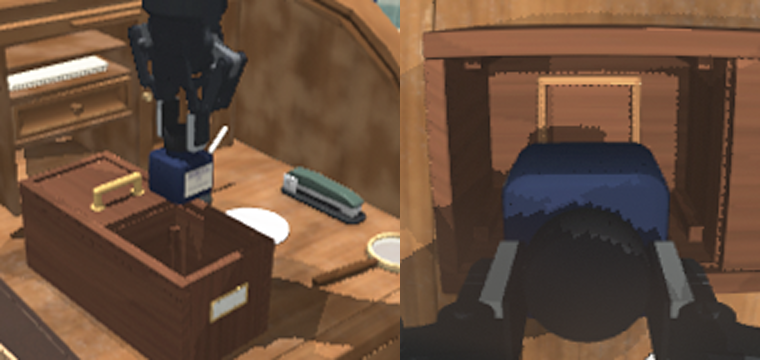

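The bottle hangs upright and well gripped, clear above the box. I'll carry it to the coaster.

Emit:
move_arm(
  motion=[
    [[0.2, -0.01, 0.004, 0, 0], [0.2, -0.03, 0.012, 0, 0], [0.2, -0.055, 0.022, 0, 0], [0.2, -0.08, 0.032, 0, 0], [0.2, -0.105, 0.042, 0, 0], [0.2, -0.13, 0.052, 0, 0], [0.2, -0.155, 0.062, 0, 0], [0.2, -0.18, 0.072, 0, 0], [0.2, -0.2, 0.08, 0, 0], [0.2, -0.209, 0.084, 0, 0], [0.2, -0.209, 0.084, 0.02, 0], [0.2, -0.209, 0.084, 0.045, 0], [0.2, -0.209, 0.084, 0.07, 0], [0.2, -0.209, 0.084, 0.09, 0], [0.2, -0.209, 0.084, 0.11, 0], [0.2, -0.209, 0.084, 0.125, 0], [0.2, -0.209, 0.084, 0.135, 0], [0.2, -0.209, 0.084, 0.14, 0], [0.2, -0.209, 0.084, 0.14, 0]],
  ],
)

```text
t: 24.72
tcp_pos: [0.451, -0.1337, 0.0768]
tool_rot: [-0.0, 0.848, 0.53, -0.0]
ft_force: [-0.5, 0.2, -2.2]
width: 0.0334
finger_force: 40.1
```

Run:
```python
from h import *
from workcell import manip
o=manip.get_obs();c=manip.capture("side");w=manip.capture("wrist");t=manip.capture("top");print(o["tcp_pos"],o["ft_force"],o["width"])
A=cv2.resize(c["pixels"][140:260,290:430],None,fx=2.85,fy=3,interpolation=cv2.INTER_CUBIC)
B=cv2.resize(w["pixels"][100:300,220:420],None,fx=1.8,fy=1.8,interpolation=cv2.INTER_CUBIC)
cv2.imwrite("pics/w5.png",np.hstack([A,B]))
```

```text
[ 0.4510322  -0.13373765  0.07676907] [-0.54892382  0.21043381 -2.18141211] 0.03338191721181493
```

View pics/w5.png

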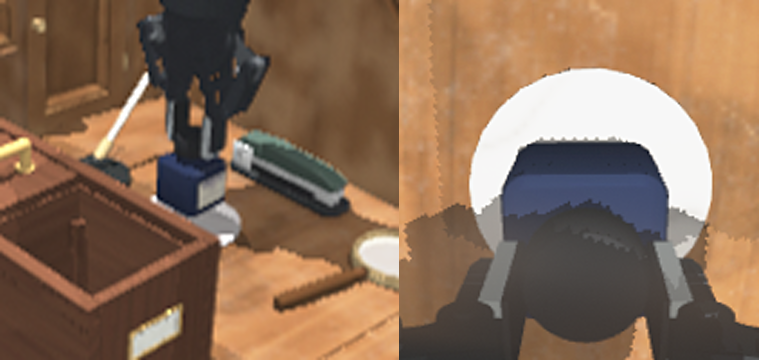

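The bottle hangs about 20 mm above the coaster's middle, and the stapler and pen stand are clear. I'll lower it gently.

Emit:
move_arm(
  motion=[
    [[0.2, 0, 0, 0.006, 0], [0.2, 0, 0, 0.011, 0], [0.2, 0, 0, 0.015, 0], [0.2, 0, 0, 0.017, 0], [0.2, 0, 0, 0.018, 0], [0.2, 0, 0, 0.019, 0], [0.2, 0, 0, 0.0195, 0], [0.2, 0, 0, 0.0195, 0]],
  ],
)

```text
t: 25.88
tcp_pos: [0.4511, -0.1338, 0.0573]
tool_rot: [0.0, 0.848, 0.53, 0.0]
ft_force: [-0.8, 0.3, -2.5]
width: 0.0334
finger_force: 40.1
```

Emit:
move_arm(
  motion=[
    [[0.2, 0, 0, 0.0006, 0], [0.2, 0, 0, 0.0012, 0], [0.2, 0, 0, 0.0017, 0], [0.2, 0, 0, 0.0017, 0]],
  ],
)

```text
t: 26.38
tcp_pos: [0.4511, -0.1338, 0.0564]
tool_rot: [0.0, 0.848, 0.53, 0.0]
ft_force: [-2.5, 0.9, 8.3]
width: 0.0331
finger_force: 41.2
```

Emit:
move_arm(
  motion=[
    [[0.2, 0, 0, -0.0008, 0], [0.2, 0, 0, -0.0008, 0], [0.42, 0, 0, -0.0008, 0], [0.55, 0, 0, -0.0008, 0], [0.55, 0, 0, -0.0008, 0], [0.55, 0, 0, -0.0008, 0], [0.55, 0, 0, -0.0008, 0], [0.55, 0, 0, -0.01, 0], [0.55, 0, 0, -0.03, 0], [0.55, 0, 0, -0.06, 0], [0.55, 0, 0, -0.1, 0], [0.55, 0, 0, -0.16, 0], [0.55, 0, 0, -0.22, 0], [0.55, 0, 0, -0.28, 0], [0.55, 0, 0, -0.34, 0], [0.55, -0.05, -0.03, -0.38, 0], [0.55, -0.1, -0.1, -0.38, 0], [0.55, -0.1, -0.1, -0.38, 0], [0.55, -0.1, -0.1, -0.38, 0]],
  ],
)

```text
t: 28.75
tcp_pos: [0.3158, -0.1797, 0.4368]
tool_rot: [0.001, 0.849, 0.529, 0.0]
ft_force: [0.5, -0.5, 0.1]
width: 0.0473
finger_force: 0.0
```

Run:
```python
from h import *
from workcell import manip
o=manip.get_obs();c=manip.capture("side");t=manip.capture("top");print(o["t"],o["tcp_pos"],o["ft_force"])
pickle.dump((c,t),open("end.pkl","wb"))
A=cv2.resize(c["pixels"][130:360,100:440],(480,324));B=t["pixels"][50:374,140:460]
cv2.imwrite("pics/e.png",np.hstack([A,B]))
```

```text
28.75 [ 0.31581969 -0.17974307  0.43681536] [ 0.533716   -0.45092151  0.12908178]
```

View pics/e.png

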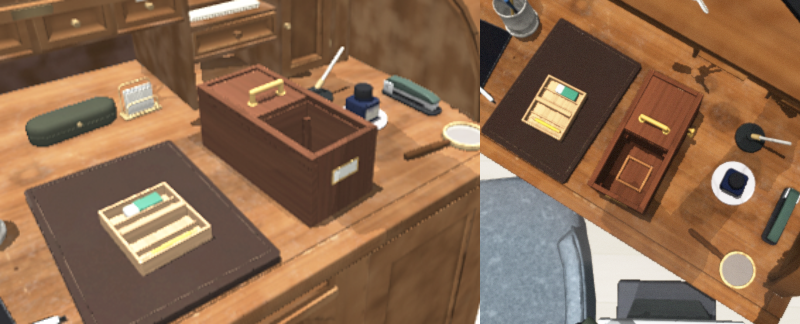

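The lid is fully open. The tray lies flat inside the folder with the eraser and pencil in it. The bottle stands upright within the coaster at (734,182), and the pen stand and stapler have not moved. I'm handing it in.

```bash
python3 -c "
from workcell import manip
print(manip.finish_job())"
```

```text
the job is handed in; nothing more can be done
None
```

I handed the job in at about 29 s: the lid is open at its stop, the tray lies flat on the leather folder with the eraser and pencil stub in it, and the ink bottle stands upright on the coaster, with the pen stand and stapler undisturbed in the final pictures.

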